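# Find the tin with the loose bearing ball

## Robot

A 7-joint arm with a two-finger parallel gripper is mounted at the origin on the work surface. World frame = base frame: x ahead of the robot, y to its left, z up, the work surface at z = 0. Lengths are in m, angles in rad, forces in N, time in s.
With the tool pointing down it reaches from about 0.425 to 0.875 m from the base axis. Payload 4.7 kg.
Tool frame: the origin (TCP) lies at the very end of the fingers, on their centre line; the grasp point (between the pads) lies 19 mm behind it; z points along the fingers, y is the line along which they close (so a half turn about z gives the same grasp; the last joint's range is limited). The gripper opens to 87 mm and grips with 3 to 60 N. Pads are 19 mm wide; open, the fingers measure 117 mm over their backs; the gripper's body (75 mm by 190 mm) begins 51 mm behind the grasp point.
Start: joints at [1.124, 0.321, -0.07, 1.45, 0.023, 1.371, -0.057], TCP at [0.289, -0.582, 0.223] pointing down, gripper open.
Joint ranges: [-2.86, 2.86], [-0.3, 2.09], [-1.38, 1.24], [0.06, 2.45], [-1.56, 4.7], [0.09, 2.05], [-2.69, 2.69]. Speed limits (rad/s): [2.57, 2.57, 3.14, 3.14, 3.14, 3.14, 3.14].

## Interface

Orientations are given as a rotation vector (axis times angle).
In Python, from bench import ctrl, imaging, ticket gives the robot as it stands.
- The arm moves only by the tool jog_arm, never from a script. Its argument "rows" is text: rows parted by semicolons, each of 7 numbers parted by spaces: the shift along the tool's x, y, z in cm, then the turn, a rotation vector about the tool's x, y, z in rad, then the closure, from -1 (fully open) to 1 (shut), so that 0 is half open. A call has 1 to 5 rows; each row shifts and turns the commanded pose from where the row before left it, along the tool's axes as they then stand; what a row does not reach is not made up. A row lasts 1/8 s, in which the tool goes at most 62.5 mm and 10.7 degrees, less where a joint would pass 70% of its speed; a pose out of reach is approached as far as the arm can. A call with a gripper value outside its range is refused whole. The fingers move at their own pace and stop on an object; "force" is the grip in N (left out, the last holds). Time passes only in rows, so rows that do not move let the fingers close. It gives the time, the measured TCP pose, the force, the opening and the grip force at its end, in the units of the state.
- ctrl.get_state(): the state, without advancing time (a new reading comes with each control period).
- imaging.get_image(name): name is "side" or "top"; returns a dict with "img" (480x640x3 uint8, blue, green, red), "vertical_fov" (degrees; the focal length in pixels is half the picture's height over the tangent of half this angle, whatever the lens; pixels are square), "cx", "cy" (the principal point, pixels), "k1" (the pictures are not rectified: a ray, as slopes to the right and down, at radius r is drawn at 1 + k1 r^2 times it, then the intrinsics apply), "origin" and "orientation" of the camera in the world. Camera axes: x right, y down, z forward; pixel columns grow to the right and rows downward; lengths in m; the calibration is good to about 2 mm. A picture is of the moment at which its call begins. There is no depth.
- ticket.close_job(): hands the job in; it is judged then, once.
The state is a dict: "time": time; "joint_positions": joint angles; "qd": joint speeds; "joint_torque": joint torques, N m; "position": TCP position; "tool_rot": TCP orientation; "ft_force": force on the tool from outside, world axes, zero at the start; "torque": the same for the moment, N m; "grip_width": opening from 0.0 (shut) to 1.0 (fully open); "grip_force": force on a finger pad.
Only numpy, scipy, OpenCV 4.12 (cv2) and the standard library are available. Lean on these libraries where they do the work, as an engineer would, in place of code of your own. Each camera call takes 0.05 s, during which the arm holds its last target. There are 200 camera calls.

## Task

A bearing ball has come loose in one of the three closed steel tins on the bench: pick the tins up one at a time and shake each by rocking it end to end, about 20 degrees down one way and then the other, until you find the one that rattles (rock it too, even if it is the last one left); put any quiet tin back standing where it was. Then present the rattling tin: hold it out level and still over the middle of the black rubber pad, 10 to 20 cm up, and finish while still holding it there. Leave the jar, the can and the bearing ring where they are.

Things in the scene. Friction and masses are not known exactly. Their poses are not given: they have to be found in the camera images.
- tin_a: closed rigid steel tin, 140 long (x) x 54 wide (y) x 50 mm high, origin mid-underside, 0.44 to 0.51 kg; all three look alike. In just one, not told by name or place, a loose 38 mm, 225 g steel ball rolls inside (3 mm walls): end down, it reaches that end in 0.5 s and stays, 48 mm from the middle. The other two are packed tight, balanced, nothing moves; weight tells nothing. Bears a 60 N grip across y.
- tin_b: closed rigid steel tin, 140 long (x) x 54 wide (y) x 50 mm high, origin mid-underside, 0.44 to 0.51 kg; all three look alike. In just one, not told by name or place, a loose 38 mm, 225 g steel ball rolls inside (3 mm walls): end down, it reaches that end in 0.5 s and stays, 48 mm from the middle. The other two are packed tight, balanced, nothing moves; weight tells nothing. Bears a 60 N grip across y.
- tin_c: closed rigid steel tin, 140 long (x) x 54 wide (y) x 50 mm high, origin mid-underside, 0.44 to 0.51 kg; all three look alike. In just one, not told by name or place, a loose 38 mm, 225 g steel ball rolls inside (3 mm walls): end down, it reaches that end in 0.5 s and stays, 48 mm from the middle. The other two are packed tight, balanced, nothing moves; weight tells nothing. Bears a 60 N grip across y.
- pad: flat black rubber hand-over pad on the bench, 120 x 120 x 3 mm, beyond the tins; fixed; origin at the centre of its underside, at bench height
- jar: pale see-through screw jar with white cap, 80 mm across, 130 mm high; bystander; origin at the centre of its underside
- can: ribbed brass-coloured food can 76 mm across, 110 mm high, with rods standing in it up to 170 mm; bystander; origin at the centre of its underside
- bearing: steel bearing ring 52 mm across, 16 mm high, lying flat; bystander; origin at the centre of its underside

How it is judged:
By the outcome, as a careful person would: the job done as asked, in the order asked, and still so for the second after the job is handed in, while the arm keeps its last pose, push and grip.
It also fails if it takes over 72 s, if anything falls off the work surface, if the arm or the gripper's body presses on something with over 40 N, if the wrist force passes 120 N, or if a joint passes its speed limit or range.

## Working session

There is one attempt and no reset: what is moved stays moved. The work goes in short steps, Python scripts to look and compute and a tool call to move; the robot and the scene stay as the last step left them, time stands still between calls to the robot, and variables do not carry over. Pictures are saved under pics/ and viewed, at most 10 in all, crops included, and the job is handed in when it is done.

Besides the shell and the picture viewer there is one more tool, called by a JSON object that holds its "fn" and its "kwargs", one argument or row to a line. jog_arm: Moves the arm, as the interface text tells. Its arguments: {"type":"object","properties":{"rows":{"type":"string"},"force":{"type":"number"}},"required":["rows"]}

```bash
mkdir -p pics; ls
python3 - <<'E'
from bench import ctrl, imaging
import cv2
for n in("top","side"):
    d=imaging.get_image(n); cv2.imwrite(f"pics/{n}0.png",d.pop("img")); print(n,d)
print(ctrl.get_state())
E
```

```text
pics
top {'vertical_fov': 43.64995097591536, 'cx': 316.4127467850292, 'cy': 235.9678580598591, 'k1': -0.0987096651719919, 'origin': array([ 0.48928308, -0.00579017,  1.22323389]), 'orientation': array([-2.20325071,  2.13981913, -0.0940479 ])}
side {'vertical_fov': 43.980337771255016, 'cx': 321.01091132435164, 'cy': 232.86504459518707, 'k1': 0.05281525383648184, 'origin': array([0.33951018, 0.90201316, 0.75764577]), 'orientation': array([-0.36694307,  2.67579404, -1.29991593])}
{'time': 0.1, 'joint_positions': array([ 1.12413198,  0.32175837, -0.07013075,  1.45155789,  0.0226215 ,
        1.3708301 , -0.05690414]), 'qd': array([ 1.14802896e-03, -9.85861094e-04,  8.46526874e-05, -3.60190575e-03,
        2.54417135e-04, -1.21355234e-03, -8.07789966e-04]), 'joint_torque': array([-5.07657933e-04, -4.92573667e+01, -4.05867314e-01, -3.13399816e+01,
       -6.41218317e-02,  3.94750165e-02,  7.56522832e-05]), 'position': array([ 0.28875917, -0.58176891,  0.22156265]), 'tool_rot': array([-3.05691505e+00, -7.17104562e-01,  7.87470429e-04]), 'ft_force': array([-0.40419051,  0.06499108, -0.62742168]), 'torque': array([-0.01480747, -0.03013759,  0.02682268]), 'grip_force': 0.0, 'grip_width': 1.003516338247811}
```

View pics/top0.png

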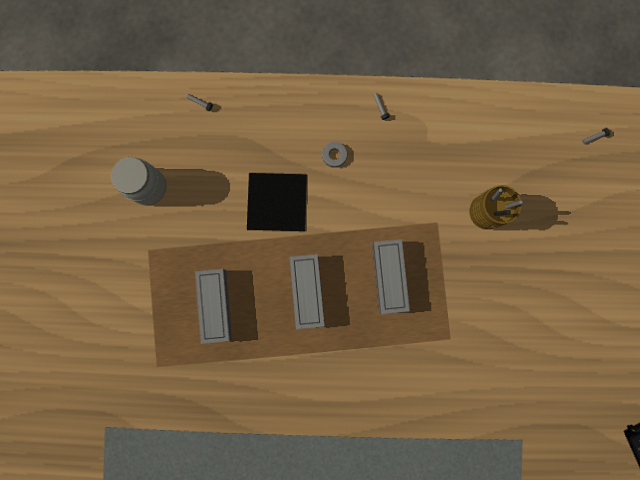

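View pics/side0.png

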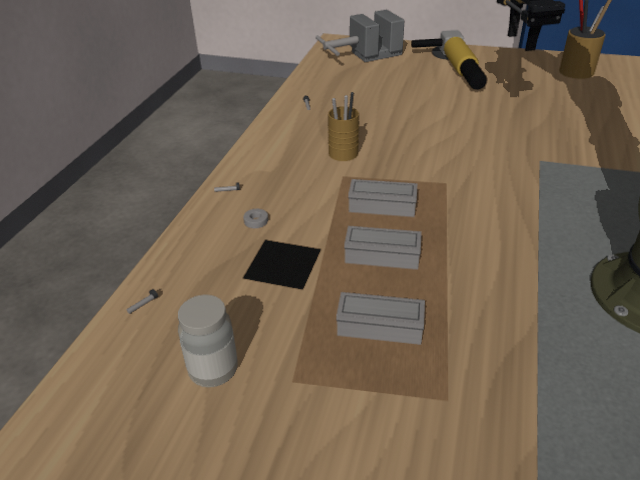

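The top view shows the tins at about (212,306), (307,291) and (391,276), the pad at (277,202), the bearing at (335,154), the jar at the left and the can at the right. The side view agrees, with the tins on a thin brown mat.

```bash
cat > h.py <<'E'
import numpy as np, cv2
from scipy.spatial.transform import Rotation as R
from bench import ctrl, imaging
def cast(d,px,z):
    f=240/np.tan(np.radians(d["vertical_fov"])/2)
    K=np.array([[f,0,d["cx"]],[0,f,d["cy"]],[0,0,1.]])
    u=cv2.undistortPoints(np.float64(px).reshape(-1,1,2),K,np.array([d["k1"],0,0,0.])).reshape(-1,2)
    r=R.from_rotvec(d["orientation"]).apply(np.c_[u,np.ones(len(u))])
    o=np.array(d["origin"]); return (o+r*((z-o[2])/r[:,2])[:,None])[:,:2]
def tins(d,z=.05,lo=115):
    hsv=cv2.cvtColor(d["img"],cv2.COLOR_BGR2HSV)
    m=((hsv[...,1]<40)&(hsv[...,2]>lo)).astype(np.uint8); m[:225]=0; m[400:]=0
    m=cv2.morphologyEx(m,cv2.MORPH_CLOSE,np.ones((5,5)))
    out=[]
    for c in cv2.findContours(m,cv2.RETR_EXTERNAL,cv2.CHAIN_APPROX_NONE)[0]:
        if cv2.contourArea(c)<900: continue
        w=cast(d,c,z); (cx,cy),s,a=cv2.minAreaRect(np.float32(w*1000))
        b=cv2.boxPoints(((cx,cy),s,a)); e=[b[1]-b[0],b[2]-b[1]]; e=max(e,key=np.linalg.norm)
        yaw=np.degrees(np.arctan2(e[1],e[0])); yaw=(yaw+90)%180-90
        out.append((round(cx,1),round(cy,1),np.round(s,1).tolist(),round(yaw,1)))
    return out
def goal(p,yaw,name=""):
    "tool-axis shift (cm) and turn (rad) to TCP p, tool down with x axis at yaw deg"
    s=ctrl.get_state(); T=R.from_rotvec(s["tool_rot"])
    G=R.from_euler("z",yaw,degrees=True)*R.from_euler("x",180,degrees=True)
    print(name,"shift",np.round(T.inv().apply(np.array(p)-s["position"])*100,2),"turn",np.round((T.inv()*G).as_rotvec(),3),"t",s["time"])
E
python3 - <<'E'
from h import *
d=imaging.get_image("top"); print(tins(d,.05))
hsv=cv2.cvtColor(d["img"],cv2.COLOR_BGR2HSV)
print(hsv[306,212],hsv[340,229],hsv[300,227],hsv[320,180],hsv[202,277])
m=(hsv[...,2]<40).astype(np.uint8); m[:,:240]=0;m[:,315:]=0;m[:165]=0;m[240:]=0
w=cast(d,cv2.findNonZero(m),.003); print("pad",w.mean(0),w.min(0),w.max(0))
print("jar,can,bearing",cast(d,[[131,176],[496,206],[335,154]],.05))
s=ctrl.get_state();print(R.from_rotvec(s["tool_rot"]).as_matrix().round(2))
E
```

```text
[(489.4, 18.3, [137.8, 52.6], np.float32(6.7))]
[ 36  11 113] [15  7 69] [30 14 37] [ 16 138 107] [45 36 14]
pad [0.67034357 0.086648  ] [0.61184368 0.02708603] [0.72939335 0.1461512 ]
jar,can,bearing [[ 0.70745133  0.37794103]
 [ 0.66763048 -0.35357301]
 [ 0.76256521 -0.03010661]]
[[ 0.9   0.44 -0.  ]
 [ 0.44 -0.9   0.  ]
 [-0.   -0.   -1.  ]]
```

Run:
```python
from h import *
d=imaging.get_image("top")
for lo in(85,95): print(lo,tins(d,.05,lo))
```

```text
85 [(454.6, 203.0, [141.0, 54.5], np.float32(7.2)), (488.6, 18.4, [140.5, 54.8], np.float32(7.1)), (522.6, -144.8, [140.2, 58.6], np.float32(7.3))]
95 [(454.5, 203.2, [140.9, 54.1], np.float32(7.0)), (488.9, 18.5, [139.9, 54.6], np.float32(7.1)), (522.8, -146.4, [140.2, 55.5], np.float32(7.2))]
```

Run:
```python
from h import *
goal((.523,-.147,.13),7.1)
```

```text
shift [ 40.31 -28.54   9.22] turn [-0.001  0.     0.337] t 0.2
```

{"fn": "jog_arm", "kwargs": {
  "rows": "2.24 -1.58 0 0 0 0 -1; 4.48 -3.17 0 0 0 0 -1; 4.48 -3.17 0 0 0 0 -1; 4.48 -3.17 0 0 0 0 -1; 4.48 -3.17 0 0 0 0 -1",
  "force": 55
}}

```text
time: 0.82
position: [0.4068, -0.3632, 0.2225]
tool_rot: [3.058, 0.717, 0.0]
ft_force: [-0.2, -0.0, 0.4]
grip_width: 0.999
grip_force: 0.0
```

{"fn": "jog_arm", "kwargs": {
  "rows": "4.48 -3.17 0 0 0 0 -1; 4.48 -3.17 1 0 0 0 -1; 4.48 -3.17 1 0 0 0 -1; 4.48 -3.17 1 0 0 0 -1; 2.24 -1.58 0 0 0 0 -1"
}}

```text
time: 1.45
position: [0.5239, -0.1434, 0.1917]
tool_rot: [-3.055, -0.724, 0.001]
ft_force: [-0.2, -0.6, 0.3]
grip_width: 0.999
grip_force: 0.0
```

{"fn": "jog_arm", "kwargs": {
  "rows": "0 0 1.5 0 0 0.168 -1; 0 0 1.5 0 0 0.168 -1; 0 0 0 0 0 0 -1"
}}

```text
time: 1.82
position: [0.5223, -0.1472, 0.1613]
tool_rot: [-3.134, -0.199, 0.004]
ft_force: [0.1, 0.5, -0.1]
grip_width: 1.002
grip_force: 0.0
```

Run:
```python
from h import *
goal((.523,-.147,.012),7.1)
```

```text
shift [ 0.11  0.   14.93] turn [-0.001  0.003  0.003] t 1.825
```

{"fn": "jog_arm", "kwargs": {
  "rows": "0.1 0 4 0 0 0 -1; 0 0 5 0 0 0 -1; 0 0 4 0 0 0 -1; 0 0 1.9 0 0 0 -1; 0 0 0 0 0 0 -1"
}}

```text
time: 2.45
position: [0.5239, -0.1474, 0.0131]
tool_rot: [-3.135, -0.198, 0.002]
ft_force: [0.4, 0.4, 0.8]
grip_width: 0.997
grip_force: 0.0
```

{"fn": "jog_arm", "kwargs": {
  "rows": "0 0 0 0 0 0 1; 0 0 0 0 0 0 1; 0 0 0 0 0 0 1; 0 0 0 0 0 0 1; 0 0 0 0 0 0 1",
  "force": 55
}}

```text
time: 3.08
position: [0.5246, -0.1465, 0.0141]
tool_rot: [-3.135, -0.196, -0.001]
ft_force: [-1.6, 3.4, 5.6]
grip_width: 0.618
grip_force: 55.0
```

{"fn": "jog_arm", "kwargs": {
  "rows": "0 0 -1 0 0 0 1; 0 0 -3 0 0 0 1; 0 0 -4 0 0 0 1; 0 0 -2 0 0 0 1; 0 0 0 0 0 0 1"
}}

```text
time: 3.7
position: [0.5251, -0.1482, 0.1149]
tool_rot: [3.134, 0.195, 0.004]
ft_force: [-0.3, -0.2, -4.2]
grip_width: 0.613
grip_force: 55.0
```

```bash
cat > tq.py <<'E'
from h import *
F=[];M=[]
for i in range(5):
    s=ctrl.get_state(); T=R.from_rotvec(s["tool_rot"]).inv()
    F.append(T.apply(s["ft_force"]));M.append(T.apply(s["torque"])); d=imaging.get_image("side")
print("t",s["time"],"pos",s["position"].round(4),"F tool",np.mean(F,0).round(2),"M tool",np.mean(M,0).round(3),"+-",np.std(M,0).round(3),"z-axis",T.inv().as_matrix()[:,2].round(3),"gw",s["grip_width"])
cv2.imwrite("pics/last.png",d["img"])
E
python3 tq.py
```

```text
t 3.9 pos [ 0.5229 -0.1473  0.1118] F tool [-0.13  0.27  4.78] M tool [ 0.027 -0.04   0.008] +- [0.035 0.021 0.017] z-axis [-0.003  0.001 -1.   ] gw 0.6135653185937089
```

{"fn": "jog_arm", "kwargs": {
  "rows": "0 0 0 0 0.05 0 1; 0 0 0 0 0.1 0 1; 0 0 0 0 0.1 0 1; 0 0 0 0 0.1 0 1; 0 0 0 0 0.02 0 1"
}}

```text
time: 4.58
position: [0.5215, -0.1475, 0.1116]
tool_rot: [-3.06, -0.189, -0.567]
ft_force: [-0.1, 0.2, -4.4]
grip_width: 0.62
grip_force: 55.0
```

{"fn": "jog_arm", "kwargs": {
  "rows": "0 0 0 0 0 0 1; 0 0 0 0 0 0 1; 0 0 0 0 0 0 1; 0 0 0 0 0 0 1; 0 0 0 0 0 0 1"
}}

```text
time: 5.2
position: [0.5245, -0.1472, 0.1135]
tool_rot: [-3.06, -0.192, -0.572]
ft_force: [0.2, 0.2, -4.5]
grip_width: 0.616
grip_force: 55.0
```

```bash
python3 tq.py
```

```text
t 5.4 pos [ 0.5243 -0.1474  0.1136] F tool [-1.59 -0.06  4.07] M tool [ 0.012 -0.768  0.014] +- [0.031 0.014 0.021] z-axis [ 0.359  0.045 -0.932] gw 0.6160811049630113
```

{"fn": "jog_arm", "kwargs": {
  "rows": "0 0 0 0 -0.07 0 1; 0 0 0 0 -0.15 0 1; 0 0 0 0 -0.15 0 1; 0 0 0 0 -0.15 0 1; 0 0 0 0 -0.15 0 1"
}}

```text
time: 6.08
position: [0.5259, -0.1478, 0.1141]
tool_rot: [3.081, 0.19, -0.467]
ft_force: [0.6, 0.5, -4.8]
grip_width: 0.62
grip_force: 55.0
```

{"fn": "jog_arm", "kwargs": {
  "rows": "0 0 0 0 -0.07 0 1; 0 0 0 0 0 0 1; 0 0 0 0 0 0 1; 0 0 0 0 0 0 1; 0 0 0 0 0 0 1"
}}

```text
time: 6.7
position: [0.5241, -0.1479, 0.1142]
tool_rot: [3.059, 0.19, -0.57]
ft_force: [0.3, 0.2, -5.1]
grip_width: 0.616
grip_force: 55.0
```

```bash
python3 tq.py
```

```text
t 6.9 pos [ 0.5243 -0.1475  0.1138] F tool [1.67 0.1  4.35] M tool [ 0.039  0.766 -0.009] +- [0.032 0.02  0.011] z-axis [-0.358 -0.045 -0.933] gw 0.6126051871696478
```

{"fn": "jog_arm", "kwargs": {
  "rows": "0 0 0 0 0.05 0 1; 0 0 0 0 0.1 0 1; 0 0 0 0 0.1 0 1; 0 0 0 0 0.06 0 1; 0 0 0 0 0 0 1"
}}

```text
time: 7.58
position: [0.5229, -0.148, 0.114]
tool_rot: [3.129, 0.194, -0.096]
ft_force: [0.7, -0.1, -3.9]
grip_width: 0.614
grip_force: 55.0
```

{"fn": "jog_arm", "kwargs": {
  "rows": "0 0 0 0 0 0 1; 0 0 0 0 0 0 1; 0 0 0 0 0 0 1"
}}

```text
time: 7.95
position: [0.5247, -0.147, 0.1132]
tool_rot: [3.131, 0.197, -0.095]
ft_force: [-0.3, -0.5, -5.4]
grip_width: 0.619
grip_force: 55.0
```

```bash
python3 tq.py
```

```text
t 8.15 pos [ 0.5244 -0.1473  0.1133] F tool [0.05 0.08 4.88] M tool [ 0.023  0.124 -0.015] +- [0.018 0.017 0.03 ] z-axis [-0.06  -0.007 -0.998] gw 0.6128310014851209
```

Tin 1 (right): moment is linear in tilt, so it is quiet. I'll put it back where it stood.

{"fn": "jog_arm", "kwargs": {
  "rows": "0 0 0 0 0.06 0 1; 0 0 4 0 0 0 1; 0 0 4 0 0 0 1; 0 0 1.3 0 0 0 1; 0 0 0.4 0 0 0 1"
}}

```text
time: 8.82
position: [0.5244, -0.1473, 0.0164]
tool_rot: [-3.135, -0.196, 0.001]
ft_force: [0.2, 0.5, -3.8]
grip_width: 0.615
grip_force: 55.0
```

{"fn": "jog_arm", "kwargs": {
  "rows": "0 0 0.2 0 0 0 1; 0 0 0.1 0 0 0 1; 0 0 0 0 0 0 1"
}}

```text
time: 9.2
position: [0.5249, -0.1476, 0.0143]
tool_rot: [3.135, 0.196, 0.002]
ft_force: [-1.0, 0.2, -4.2]
grip_width: 0.617
grip_force: 55.0
```

{"fn": "jog_arm", "kwargs": {
  "rows": "0 0 0.05 0 0 0 1; 0 0 0.05 0 0 0 1; 0 0 0 0 0 0 1"
}}

```text
time: 9.57
position: [0.5249, -0.1476, 0.0141]
tool_rot: [3.135, 0.196, 0.001]
ft_force: [-4.2, -0.5, 6.1]
grip_width: 0.616
grip_force: 55.0
```

{"fn": "jog_arm", "kwargs": {
  "rows": "0 0 0.05 0 0 0 1; 0 0 0 0 0 0 1"
}}

```text
time: 9.82
position: [0.5249, -0.1476, 0.0141]
tool_rot: [3.134, 0.195, 0.001]
ft_force: [-5.4, 0.3, 10.1]
grip_width: 0.617
grip_force: 55.0
```

In contact; release and rise.

{"fn": "jog_arm", "kwargs": {
  "rows": "0 0 0 0 0 0 -1; 0 0 0 0 0 0 -1; 0 0 0 0 0 0 -1; 0 0 0 0 0 0 -1; 0 0 0 0 0 0 -1"
}}

```text
time: 10.45
position: [0.5243, -0.1473, 0.0119]
tool_rot: [-3.135, -0.196, 0.0]
ft_force: [0.5, 0.4, -0.2]
grip_width: 0.988
grip_force: 0.0
```

{"fn": "jog_arm", "kwargs": {
  "rows": "0 0 -1 0 0 0 -1; 0 0 -4 0 0 0 -1; 0 0 -5 0 0 0 -1; 0 0 -4 0 0 0 -1; 0 0 0 0 0 0 -1"
}}

```text
time: 11.08
position: [0.5271, -0.1479, 0.1567]
tool_rot: [3.132, 0.196, 0.012]
ft_force: [-0.1, -0.7, -0.9]
grip_width: 0.997
grip_force: 0.0
```

Run:
```python
from h import *
goal((.489,.0185,.012),7.1,"mid");goal((.4545,.203,.012),7.1,"left")
```

```text
mid shift [ -1.81 -17.04  14.39] turn [ 0.004 -0.007  0.001] t 11.075
left shift [ -2.94 -35.78  14.3 ] turn [ 0.004 -0.007  0.001] t 11.075
```

{"fn": "jog_arm", "kwargs": {
  "rows": "-0.2 -2.9 0 0 0 0 -1; -0.5 -5.5 0 0 0 0 -1; -0.5 -5.5 0 0 0 0 -1; -0.2 -3.0 2 0 0 0 -1; 0 0 3 0 0 0 -1"
}}

```text
time: 11.7
position: [0.4893, 0.0218, 0.1021]
tool_rot: [3.135, 0.205, 0.003]
ft_force: [0.9, -0.3, -0.7]
grip_width: 0.999
grip_force: 0.0
```

Run:
```python
from h import *
d=imaging.get_image("top")
for i in range(2): d=imaging.get_image("top")
print(tins(d,.05,95))
goal((.489,.0185,.012),7.1,"mid")
```

```text
[(454.6, 203.0, [141.1, 54.3], np.float32(7.4)), (553.5, -144.0, [78.6, 58.4], np.float32(7.3))]
mid shift [0.17 0.03 8.86] turn [-0.001  0.004  0.001] t 11.85
```

{"fn": "jog_arm", "kwargs": {
  "rows": "0.1 0 2 0 0 0 -1; 0 0 4 0 0 0 -1; 0 0 2.3 0 0 0 -1; 0 0 0.5 0 0 0 -1; 0 0 0 0 0 0 -1"
}}

```text
time: 12.48
position: [0.4912, 0.0184, 0.0149]
tool_rot: [3.135, 0.195, 0.002]
ft_force: [-0.2, 0.8, -0.1]
grip_width: 1.001
grip_force: 0.0
```

{"fn": "jog_arm", "kwargs": {
  "rows": "0 0 0 0 0 0 1; 0 0 0 0 0 0 1; 0 0 0 0 0 0 1; 0 0 0 0 0 0 1; 0 0 0 0 0 0 1",
  "force": 55
}}

```text
time: 13.1
position: [0.4905, 0.0191, 0.0143]
tool_rot: [-3.135, -0.196, -0.0]
ft_force: [-0.2, 1.4, 2.3]
grip_width: 0.617
grip_force: 55.0
```

{"fn": "jog_arm", "kwargs": {
  "rows": "0 0 -1 0 0 0 1; 0 0 -3 0 0 0 1; 0 0 -4 0 0 0 1; 0 0 -2 0 0 0 1; 0 0 0 0 0 0 1"
}}

```text
time: 13.72
position: [0.4913, 0.0185, 0.1154]
tool_rot: [3.134, 0.196, 0.004]
ft_force: [-0.5, 0.1, -4.7]
grip_width: 0.617
grip_force: 55.0
```

{"fn": "jog_arm", "kwargs": {
  "rows": "0 0 0 0 0.05 0 1; 0 0 0 0 0.1 0 1; 0 0 0 0 0.1 0 1; 0 0 0 0 0.1 0 1; 0 0 0 0 0.02 0 1"
}}

```text
time: 14.35
position: [0.4869, 0.018, 0.1113]
tool_rot: [-3.062, -0.19, -0.565]
ft_force: [-0.3, -0.2, -5.6]
grip_width: 0.615
grip_force: 55.0
```

{"fn": "jog_arm", "kwargs": {
  "rows": "0 0 0 0 0 0 1; 0 0 0 0 0 0 1; 0 0 0 0 0 0 1; 0 0 0 0 0 0 1; 0 0 0 0 0 0 1"
}}

```text
time: 14.98
position: [0.4905, 0.0188, 0.114]
tool_rot: [-3.06, -0.191, -0.572]
ft_force: [-0.0, 0.7, -3.4]
grip_width: 0.614
grip_force: 55.0
```

```bash
python3 tq.py
```

```text
t 15.175 pos [0.4904 0.0187 0.114 ] F tool [-1.57 -0.04  3.95] M tool [ 0.037 -0.695  0.032] +- [0.026 0.022 0.031] z-axis [ 0.359  0.045 -0.932] gw 0.6148214786040925
```

{"fn": "jog_arm", "kwargs": {
  "rows": "0 0 0 0 -0.07 0 1; 0 0 0 0 -0.15 0 1; 0 0 0 0 -0.15 0 1; 0 0 0 0 -0.15 0 1; 0 0 0 0 -0.15 0 1"
}}

```text
time: 15.85
position: [0.4921, 0.0182, 0.1145]
tool_rot: [3.082, 0.19, -0.468]
ft_force: [0.2, -0.4, -4.0]
grip_width: 0.617
grip_force: 55.0
```

{"fn": "jog_arm", "kwargs": {
  "rows": "0 0 0 0 -0.07 0 1; 0 0 0 0 0 0 1; 0 0 0 0 0 0 1; 0 0 0 0 0 0 1; 0 0 0 0 0 0 1"
}}

```text
time: 16.48
position: [0.4902, 0.0184, 0.1147]
tool_rot: [3.059, 0.19, -0.57]
ft_force: [-0.5, 0.1, -4.7]
grip_width: 0.614
grip_force: 55.0
```

```bash
python3 tq.py
```

```text
t 16.675 pos [0.4904 0.0185 0.1143] F tool [ 1.4  -0.    4.19] M tool [ 0.018  0.672 -0.021] +- [0.036 0.025 0.025] z-axis [-0.358 -0.045 -0.933] gw 0.6183961966142594
```

{"fn": "jog_arm", "kwargs": {
  "rows": "0 0 0 0 0.05 0 1; 0 0 0 0 0.1 0 1; 0 0 0 0 0.1 0 1; 0 0 0 0 0.06 0 1; 0 0 0 0 0 0 1"
}}

```text
time: 17.35
position: [0.4891, 0.0182, 0.1143]
tool_rot: [3.129, 0.195, -0.096]
ft_force: [0.6, -0.0, -4.2]
grip_width: 0.614
grip_force: 55.0
```

{"fn": "jog_arm", "kwargs": {
  "rows": "0 0 0 0 0 0 1; 0 0 0 0 0 0 1; 0 0 0 0 0 0 1"
}}

```text
time: 17.73
position: [0.4906, 0.019, 0.1138]
tool_rot: [3.131, 0.196, -0.095]
ft_force: [-0.3, 0.3, -4.5]
grip_width: 0.617
grip_force: 55.0
```

```bash
python3 tq.py
```

```text
t 17.925 pos [0.4904 0.0188 0.1139] F tool [ 0.72 -0.12  4.13] M tool [ 0.021  0.014 -0.007] +- [0.024 0.038 0.027] z-axis [-0.06  -0.007 -0.998] gw 0.6153657956095134
```

{"fn": "jog_arm", "kwargs": {
  "rows": "0 0 0 0 0.1 0 1; 0 0 0 0 0.13 0 1; 0 0 0 0 0.1 0 1; 0 0 0 0 0 0 1; 0 0 0 0 0 0 1"
}}

```text
time: 18.6
position: [0.4907, 0.0189, 0.1145]
tool_rot: [-3.091, -0.194, -0.418]
ft_force: [1.7, -1.0, -6.3]
grip_width: 0.618
grip_force: 55.0
```

{"fn": "jog_arm", "kwargs": {
  "rows": "0 0 0 0 0 0 1; 0 0 0 0 -0.1 0 1; 0 0 0 0 -0.11 0 1; 0 0 0 0 0 0 1; 0 0 0 0 0 0 1"
}}

```text
time: 19.23
position: [0.4903, 0.0191, 0.1135]
tool_rot: [-3.129, -0.196, -0.094]
ft_force: [-0.6, -0.7, -4.4]
grip_width: 0.614
grip_force: 55.0
```

{"fn": "jog_arm", "kwargs": {
  "rows": "0 0 0 0 0 0 1; 0 0 0 0 0 0 1; 0 0 0 0 0 0 1"
}}

```text
time: 19.6
position: [0.4902, 0.0185, 0.1143]
tool_rot: [-3.131, -0.195, -0.095]
ft_force: [0.1, 0.2, -4.2]
grip_width: 0.617
grip_force: 55.0
```

```bash
python3 tq.py; python3 tq.py
python3 - <<'E'
from h import *
goal((.670,.0866,.14),7.1,"pad")
E
```

```text
t 19.8 pos [0.4904 0.0186 0.1141] F tool [-0.33 -0.34  4.57] M tool [ 0.037 -0.038  0.005] +- [0.021 0.019 0.028] z-axis [ 0.06   0.007 -0.998] gw 0.6172754622550585
t 20.05 pos [0.4904 0.0187 0.114 ] F tool [-0.11 -0.01  4.26] M tool [ 0.055 -0.057  0.004] +- [0.018 0.022 0.039] z-axis [ 0.059  0.007 -0.998] gw 0.6161246126761308
pad shift [18.79 -4.5  -1.48] turn [-0.    -0.06   0.001] t 20.1
```

The middle tin is the one that rattles: the moment drops by about 0.1 Nm on the low-end side, in both directions. I'll level it and carry it over the pad.

{"fn": "jog_arm", "kwargs": {
  "rows": "0 0 0 0 -0.06 0 1; 0.5 -0.1 -2 0 0 0 1; 1.5 -0.4 -2 0 0 0 1; 2.4 -0.6 0 0 0 0 1; 2.8 -0.7 0 0 0 0 1"
}}

```text
time: 20.72
position: [0.5605, 0.0452, 0.1543]
tool_rot: [3.135, 0.194, 0.001]
ft_force: [0.3, -0.1, -3.8]
grip_width: 0.615
grip_force: 55.0
```

{"fn": "jog_arm", "kwargs": {
  "rows": "2.8 -0.7 0 0 0 0 1; 2.8 -0.7 0 0 0 0 1; 2.8 -0.6 0 0 0 0 1; 2 -0.5 0 0 0 0 1; 1 -0.2 0 0 0 0 1"
}}

```text
time: 21.35
position: [0.67, 0.0868, 0.1532]
tool_rot: [-3.135, -0.196, 0.001]
ft_force: [-0.6, -0.6, -4.4]
grip_width: 0.614
grip_force: 55.0
```

{"fn": "jog_arm", "kwargs": {
  "rows": "0 0 0 0 0 0 1; 0 0 0 0 0 0 1; 0 0 0 0 0 0 1; 0 0 0 0 0 0 1; 0 0 0 0 0 0 1"
}}

```text
time: 21.98
position: [0.6692, 0.0863, 0.1542]
tool_rot: [3.135, 0.196, 0.0]
ft_force: [0.4, -0.4, -5.2]
grip_width: 0.614
grip_force: 55.0
```

```bash
python3 tq.py
python3 - <<'E'
from h import *
goal((.670,.0866,.155),7.1,"pad")
d=imaging.get_image("top"); cv2.imwrite("pics/top1.png",d["img"]); print(tins(d,.05,95))
E
```

```text
t 22.175 pos [0.6693 0.0865 0.154 ] F tool [0.31 0.   4.64] M tool [-0.001  0.011 -0.027] +- [0.011 0.017 0.022] z-axis [-0. -0. -1.] gw 0.6140067339773969
pad shift [ 0.07 -0.   -0.1 ] turn [0.    0.    0.001] t 22.225
[(454.5, 202.9, [141.0, 54.6], np.float32(7.1)), (523.1, -147.7, [140.0, 58.7], np.float32(7.2))]
```

View pics/last.png

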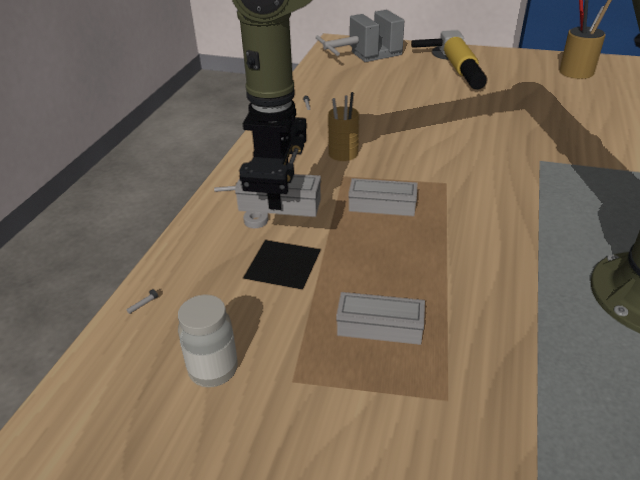

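View pics/top1.png

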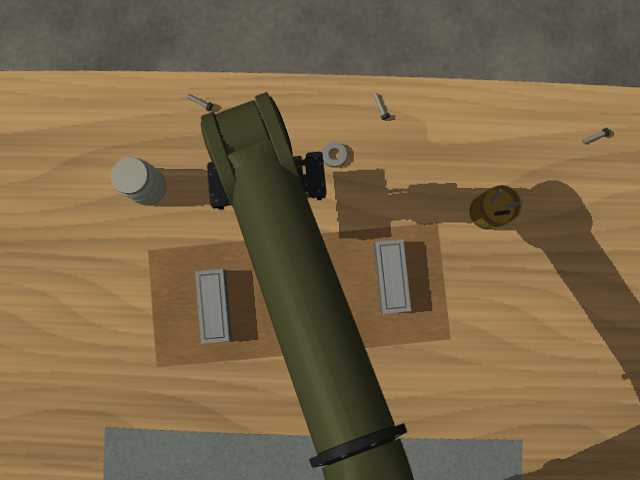

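The side view shows the tin held level at about (279,195), above the pad at (283,264). The right tin is back at (391,276), within about 1 mm of its start. The left tin, jar, can and bearing have not moved.

```bash
python3 -c "
from bench import ticket
print(ticket.close_job())"
```

```text
the job is handed in; nothing more can be done
None
```

The middle tin is the one that rattles; I handed the job in at about 22 s with it held level and still over the middle of the pad, about 14 cm up, the quiet right-hand tin back in its place, and the left-hand tin not picked up because the rattle was already found.

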